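Put the formula scoop away in its spring-latched caddy

ROBOT

A 7-joint arm with a two-finger parallel gripper is mounted at the origin on the work surface. World frame = base frame: x ahead of the robot, y to its left, z up, the work surface at z = 0. Lengths are in m, angles in rad, forces in N, time in s.
With the tool pointing down it reaches from about 0.4 to 0.75 m from the base axis. Payload 19.5 kg.
Tool frame: the origin (TCP) lies between the finger pads; the fingertips stand 14 mm ahead of it and the grasp point (between the pads) lies 5 mm behind it; z points along the fingers, y is the line along which they close (so a half turn about z gives the same grasp; the last joint's range is limited). The gripper opens to 85 mm and grips with 20 to 120 N. Pads are 22 mm wide; open, the fingers measure 114 mm over their backs; the gripper's body (76 mm by 85 mm) begins 54 mm behind the grasp point. The pads swing forward as they close: fully open they stand 13 mm farther back than shut.
Start: joints at [-1.174, 0.707, -0.028, 1.485, 0.022, 0.951, -0.075], TCP at [0.244, 0.521, 0.245] pointing down, gripper open.
Joint ranges: [-2.71, 2.71], [-0.32, 2.16], [-1.57, 1.52], [0, 2.45], [-1.46, 4.6], [0, 2.02], [-2.83, 2.83]. Speed limits (rad/s): [1.89, 1.89, 2.57, 2.57, 3.01, 3.01, 3.01].

INTERFACE

Orientations are given as a unit quaternion [w, x, y, z].
In Python, from bench import ctrl gives the robot as it stands.
- The arm moves only by the shell command python3 -m handwheel 'ROWS'. ROWS is JSON, a list of rows, each a list of 7 numbers: the shift along the tool's x, y, z in m, then the turn, a rotation vector about the tool's x, y, z in rad, then the opening in per cent of the stroke, from 0 (shut) to 100 (fully open). A call has 1 to 12 rows; each row shifts and turns the commanded pose from where the row before left it, along the tool's axes as they then stand; what a row does not reach is not made up. A row lasts 1/8 s, in which the tool goes at most 62.5 mm and 10.7 degrees, less where a joint would pass 70% of its speed; a pose out of reach is approached as far as the arm can. A call with a gripper value outside its range is refused whole. The fingers move at their own pace and stop on an object; the grip force is fixed at half the most. Time passes only in rows, so rows that do not move let the fingers close. It gives the time, the measured TCP pose, the force, the opening and the grip force at its end, in the units of the state.
- ctrl.state(): the state, without advancing time (a new reading comes with each control period).
- ctrl.snapshot(name): name is "side" or "top" or "wrist"; returns the picture (420x560x3 uint8, red, green, blue); there is no depth.
- ctrl.camera_info(name): a dict with "mtx" (3x3 intrinsics, pixels), "R" (3x3) and "t" (3): a world point X has camera coordinates R X + t; the wrist camera has in their place "mount" (4x4, takes a point from camera to tool coordinates, whose origin is the TCP and whose axes are the flange's). Camera axes: x right, y down, z forward; pixel columns grow to the right and rows downward; lengths in m; the calibration is good to about 2 mm. A picture is of the moment at which its call begins: read the wrist's pose just before it. camera_info takes no time and is no camera call.
- ctrl.sign_off(): hands the job in; it is judged then, once.
The state is a dict: "t": time; "qpos": joint angles; "joint_vel": joint speeds; "tau": joint torques, N m; "position": TCP position; "ee_rot": TCP orientation; "wrist_force": force on the tool from outside, world axes, zero at the start; "ft_torque": the same for the moment, N m; "grip_width": finger opening in m; "gripper_force": force on a finger pad.
Only numpy, scipy, OpenCV 4.12 (cv2) and the standard library are available. Lean on these libraries where they do the work, as an engineer would, in place of code of your own. Each camera call takes 0.05 s, during which the arm holds its last target. There are 200 camera calls.

TASK

Press the red release key on the white caddy so its blue tray pops out, put the yellow scoop down in the tray, then push the tray home until it clicks and stays shut by itself. Press and push gently, feeling for the click rather than ramming the plastic, and leave the other things standing as they are.

Things in the scene. Friction and masses are not known exactly. Their poses are not given: they have to be found in the camera images.
- caddy: White plastic caddy fixed to the worktop, 140 (x) x 130 (y) x 78 mm high, open at its front; origin at the centre of its underside; its front faces its own -x, z up. A blue tray slides out of the front along its x axis; a red release key stands on its top, near the +y side. Tray, key and housing take no more than 20 N from the fingers.
- key_top (a point): Centre of the top of the red release key, 32 (x) x 24 (y) mm, 96 mm above the worktop, 18 mm above the caddy's top. Pressed straight down on a spring: 1 N to start, plus 0.4 N per mm, 14 mm travel to a hard end (7 N). About 3 to 6 mm down (2 to 5 N) the tray springs out. As the tray is pushed in the key slides up to 28 mm along the caddy's x, dips, and snaps up and back at the click.
- tray (a joint): Blue tray's place, m: 0 latched shut, grows outward to 0.09. A spring drives it out (5 N shut, 2 N out). To latch, push it PAST 0 to negative values: the catch has play, the click comes 2 to 24 mm past 0, different each time, not measured. Push takes 3-7 N, 8-10 N just before the click, 6 N after; 1.5 mm on, a hard rubber buffer stops it. Let go: back to 0 and stays, or out if no click.
- tray_front (a point): Centre of the outer face of the tray's flat upright blue front plate, 116 wide (y) x 62 mm high (its lower edge 5 mm over the worktop), 6 mm thick; axes as the caddy's; push on it along the caddy's +x. With the tray shut it stands 32 mm in front of the caddy's housing, with the tray out 122 mm.
- tray_floor (a point): Centre of the tray's inner floor, 10 mm above the worktop; axes as the caddy's. Inside 122 (x) x 80 (y) mm; side and back walls rise 20 mm above this floor, the front plate 57 mm. With the tray out, the part from 61 mm in front of (-x) to 55 mm behind this point lies clear of the housing. The roof over the shut tray is 60 mm above this floor.
- scoop: Yellow plastic formula scoop, 20 to 45 g, standing on its bowl; origin at the centre of the bowl's underside, z up. Round bowl 38 mm across and 30 mm high, open upward; a straight handle runs from it along the scoop's -x, from 17 to 67 mm from the origin, 12 mm wide (y) and 8 mm thick, its centreline 26 mm above the underside.
- pot: White round plastic teat pot with green cap, 56 mm across, 50 mm high, loose; origin at the centre of its underside. Not to be disturbed.
- tub: Tall blue formula tub with white flip-top lid and yellow tab, 114 mm across, 174 mm high, loose; origin at the centre of its underside. Not to be disturbed.
- bottle_a: Glass bottle with yellow cap, 60 mm across, 160 mm high, loose; origin at the centre of its underside. Not to be disturbed.
- bottle_b: Glass bottle with white cap, 60 mm across, 160 mm high, loose; origin at the centre of its underside. Not to be disturbed.
- mug: White mug, 80 mm across, 90 mm high, handle at its +y, loose; origin at the centre of its underside. Not to be disturbed.
- brush: Bottle brush 220 mm long lying on the worktop along its x axis, loose. Not to be disturbed.

How it is judged:
By the outcome, as a careful person would: the job done as asked, in the order asked, and still so for the second after the job is handed in, with the robot touching nothing.
It also fails if it takes over 64 s, if anything falls off the work surface, if the arm or the gripper's body presses on something with over 40 N, if the wrist force passes 120 N, or if a joint passes its speed limit or range.

## Working session

There is one attempt and no reset: what is moved stays moved. The work goes in short steps, Python scripts to look and compute and a shell command to move; the robot and the scene stay as the last step left them, time stands still between calls to the robot, and variables do not carry over. Pictures are saved under pics/ and viewed, at most 10 in all, crops included, and the job is handed in when it is done.

```bash
mkdir -p pics; ls; python3 - <<'E'
from bench import ctrl
import cv2,json,numpy as np
s=ctrl.state();print({k:np.round(v,3).tolist() for k,v in s.items()})
for n in("side","top"):
    im=ctrl.snapshot(n);cv2.imwrite(f"pics/{n}0.png",im[:,:,::-1]);c=ctrl.camera_info(n);print(n,{k:np.round(v,4).tolist() for k,v in c.items()})
print(ctrl.camera_info("wrist"))
E
```

```text
pics
{'t': 0.0, 'qpos': [-1.174, 0.707, -0.028, 1.485, 0.022, 0.951, -0.075], 'joint_vel': [-0.0, -0.001, 0.001, 0.002, 0.0, 0.0, 0.001], 'tau': [0.0, -88.32, 1.234, -23.616, 0.017, 0.007, -0.0], 'position': [0.244, 0.52, 0.245], 'ee_rot': [-0.0, 0.218, 0.976, -0.001], 'wrist_force': [0.583, 0.353, -0.002], 'ft_torque': [0.003, -0.025, -0.017], 'gripper_force': 0.0, 'grip_width': 0.085}
side {'mtx': [[411.7283, 0.0, 281.0599], [0.0, 411.7283, 202.4476], [0.0, 0.0, 1.0]], 'R': [[0.8102, -0.5861, 0.0088], [-0.3108, -0.4422, -0.8414], [0.497, 0.6789, -0.5404]], 't': [-0.4914, 0.2175, 0.8841]}
top {'mtx': [[487.2269, 0.0, 275.1764], [0.0, 487.2269, 202.5425], [0.0, 0.0, 1.0]], 'R': [[0.0176, -0.9998, -0.0109], [-0.9851, -0.0155, -0.1712], [0.171, 0.0137, -0.9852]], 't': [-0.0356, 0.571, 1.4682]}
{'mtx': array([[295.02690846,   0.        , 280.12748895],
       [  0.        , 295.02690846, 210.80880065],
       [  0.        ,   0.        ,   1.        ]]), 'mount': array([[ 3.91648210e-04, -9.48541008e-01, -3.16654073e-01,
         8.17583413e-02],
       [ 9.99999512e-01,  8.42032859e-05,  9.84600469e-04,
        -2.92733210e-04],
       [-9.07270608e-04, -3.16654304e-01,  9.48540578e-01,
        -1.28975749e-01],
       [ 0.00000000e+00,  0.00000000e+00,  0.00000000e+00,
         1.00000000e+00]])}
```

View pics/side0.png

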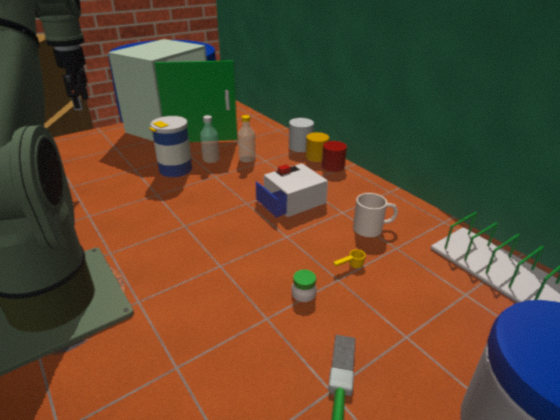

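View pics/top0.png

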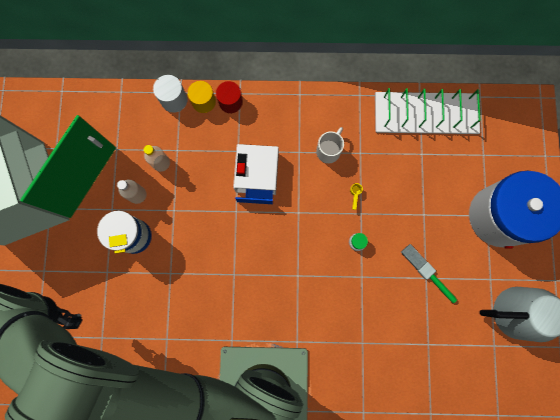

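The side view shows the shut caddy at about (292,190), the scoop at (355,260) and the pot at (304,285). In the top view the red key is at (241,168), the blue tray front at (255,197), the scoop bowl at (357,188) with its handle running down to (355,210), and the pot at (359,242). Next I'll measure these.

```bash
cat > h.py <<'E'
from bench import ctrl
import cv2,numpy as np
from scipy.spatial.transform import Rotation as Ro
def rotq(q): return Ro.from_quat([q[1],q[2],q[3],q[0]]).as_matrix()
def cam(n):
    c=ctrl.camera_info(n)
    if n!="wrist": return c["mtx"],c["R"],np.array(c["t"])
    s=ctrl.state();T=np.eye(4);T[:3,:3]=rotq(s["ee_rot"]);T[:3,3]=s["position"]
    W=np.linalg.inv(T@c["mount"]);return c["mtx"],W[:3,:3],W[:3,3]
def ray(px,C,z):
    K,R,t=C;d=R.T@np.linalg.solve(K,[px[0],px[1],1.]);o=-R.T@t
    return o+d*(z-o[2])/d[2]
def proj(X,C):
    K,R,t=C;p=K@(R@np.array(X)+t);return p[:2]/p[2]
def mask(im,lo,hi,roi=None):
    m=cv2.inRange(cv2.cvtColor(im,cv2.COLOR_RGB2HSV),np.array(lo),np.array(hi))
    if roi:
        k=np.zeros_like(m);x0,y0,x1,y1=roi;k[y0:y1,x0:x1]=1;m=m*k
    return m
def big(m):
    cs=cv2.findContours(m,cv2.RETR_EXTERNAL,cv2.CHAIN_APPROX_NONE)[0]
    return max(cs,key=cv2.contourArea)
def show(*a): print(*[np.round(x,4) if not isinstance(x,str) else x for x in a])
E
python3 - <<'E'
from h import *
im=cv2.imread("pics/top0.png")[:,:,::-1].copy();C=cam("top")
k=big(mask(im,(0,150,110),(5,255,255),(225,145,250,180)));r=cv2.minAreaRect(k);show("key",r[0],r[1],ray(r[0],C,.096))
w=mask(im,(0,0,150),(180,60,255),(225,135,290,200));c=big(cv2.morphologyEx(w,cv2.MORPH_CLOSE,np.ones((9,9))))
b=cv2.boxPoints(cv2.minAreaRect(c));P=np.array([ray(p,C,.078) for p in b]);show("caddy",b,P,P.mean(0))
y=big(mask(im,(20,130,100),(35,255,255),(335,170,380,220)));
b=cv2.boxPoints(cv2.minAreaRect(y));P=np.array([ray(p,C,.028) for p in b]);show("scoop",b,P,P.mean(0))
g=big(mask(im,(45,100,60),(80,255,255),(340,225,380,260)));show("pot",ray(cv2.minAreaRect(g)[0],C,.05))
E
```

```text
key [240.5 167.5] [9. 7.] [0.6704 0.0812 0.096 ]
caddy [[222.8518 186.4456]
 [225.4849 142.9991]
 [277.7173 146.1647]
 [275.0842 189.6112]] [[ 0.6142  0.1353  0.078 ]
 [ 0.7528  0.1321  0.078 ]
 [ 0.7449 -0.0312  0.078 ]
 [ 0.6067 -0.0255  0.078 ]] [0.6796 0.0527 0.078 ]
scoop [[344.3 206.1]
 [352.6 181.2]
 [363.7 184.9]
 [355.4 209.8]] [[ 0.5672 -0.2436  0.028 ]
 [ 0.6478 -0.2705  0.028 ]
 [ 0.6364 -0.3055  0.028 ]
 [ 0.556  -0.2784  0.028 ]] [ 0.6018 -0.2745  0.028 ]
pot [ 0.4573 -0.285   0.05  ]
```

```bash
python3 -m handwheel '[[-0.05,-0.027,0,0,0,0,0],[-0.05,-0.027,0,0,0,0,0],[-0.05,-0.027,0,0,0,0,0],[-0.05,-0.027,0,0,0,0,0],[-0.05,-0.027,0,0,0,0,0],[-0.05,-0.027,0,0,0,0,0],[-0.05,-0.027,0,0,0,0,0],[-0.05,-0.027,0,0,0,0,0],[-0.05,-0.027,0,0,0,0,0],[0,0,0,0,0,-0.14,0],[0,0,0,0,0,-0.14,0],[0,0,0,0,0,-0.14,0]]'
python3 - <<'E'
from h import *
s=ctrl.state();show(s["position"],s["ee_rot"],s["qpos"]);im=ctrl.snapshot("wrist");cv2.imwrite("pics/w1.png",im[:,:,::-1])
E
```

```text
t: 1.6
position: [0.5483, 0.1092, 0.245]
ee_rot: [-0.0, 0.007, 1.0, -0.0]
wrist_force: [0.8, 0.6, 0.6]
grip_width: 0.0002
gripper_force: 0.0
[0.5483 0.1092 0.245 ] [-3.0e-04  7.2e-03  1.0e+00 -1.0e-04] [-0.1303  0.6881 -0.2381  1.5404  0.1871  0.9362  1.1289]
```

View pics/w1.png

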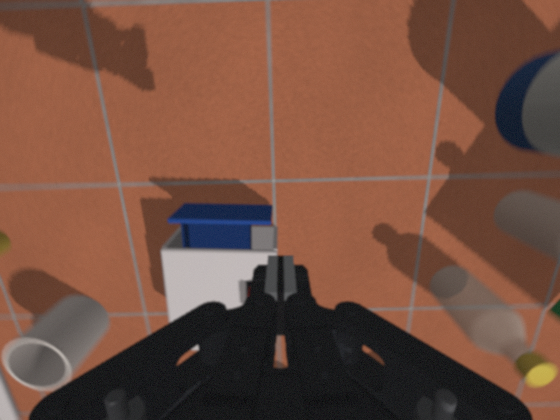

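The wrist view is flipped, with +x pointing down. The caddy's housing front edge runs (165,250) to (277,248), the blue plate's top edge runs (172,220) to (273,206–220), and the fingers hide the key.

```bash
python3 - <<'E'
from h import *
im=cv2.imread("pics/w1.png")[:,:,::-1].copy();C=cam("wrist")
b=mask(im,(105,120,40),(130,255,255),(160,195,290,255))
# outer (near robot) top edge of plate: topmost blue per column
xs=range(185,266,4);pts=np.array([(x,np.nonzero(b[:,x])[0].min()) for x in xs],float)
P=np.array([ray(p,C,.067) for p in pts]);f=np.polyfit(P[:,1],P[:,0],1);show("plate x=a*y+b",f,pts[:,1])
r=np.nonzero(b[212])[0];show("plate row212 ends",[r.min(),r.max()],ray((r.min(),212),C,.067),ray((r.max(),212),C,.067))
hsv=cv2.cvtColor(im,cv2.COLOR_RGB2HSV)
w=((hsv[...,1]<70)&(hsv[...,2]>120)).astype(np.uint8)
H=[]
for x in range(175,245,5):
    c=np.nonzero(w[235:270,x])[0]
    if len(c): H.append(ray((x,235+c.min()),C,.078))
H=np.array(H);show("housing front",np.polyfit(H[:,1],H[:,0],1),H[:,0])
for y in(255,265,275):
    c=np.nonzero(w[y,140:300])[0];show("row",y,[c.min()+140],ray((c.min()+140,y),C,.078))
    print(hsv[y,236:290:3,2],hsv[y,236:290:3,1])
E
```

```text
plate x=a*y+b [0.0255 0.5611] [205. 205. 205. 205. 205. 205. 205. 205. 205. 205. 205. 205. 206. 206.
 206. 206. 206. 206. 206. 206. 206.]
plate row212 ends [177 270] [ 0.5696 -0.0042  0.067 ] [0.5703 0.098  0.067 ]
housing front [0.034  0.6094] [0.609  0.609  0.6103 0.6091 0.6104 0.6104 0.6105 0.6105 0.6105 0.6106
 0.6106 0.6107 0.6119 0.612 ]
row 255 [161] [ 0.6162 -0.0238  0.078 ]
[192 192 193 192 193 193 190 193 192 192 189 143 143 135 110 111 117 121] [ 11  11  12  11  12  12  11  11  11  12  12   9  11  13 107 138 107  99]
row 265 [162] [ 0.6287 -0.0244  0.078 ]
[194 193 192 193 192 192 193 136  84  84  81  78  78  77  40  24  66  78] [12 11 11 12 11 12 12 11 12  9  6 10  7 10  0 32  8  3]
row 275 [163] [ 0.6415 -0.0249  0.078 ]
[194 192 192 193 192 183  42  33  36  29  59  76  77  71  28  18  61  76] [12  9 11 12 11 13 18  8 28 70  4  7  3  4  9 14  4  7]
```

```bash
python3 - <<'E'
from h import *
a=cv2.imread("pics/top0.png")[140:210,220:290];b=cv2.imread("pics/side0.png")[155:220,250:335]
a=cv2.resize(a,(400,400),interpolation=cv2.INTER_NEAREST);b=cv2.resize(b,(400,400),interpolation=cv2.INTER_NEAREST)
cv2.imwrite("pics/crop.png",np.hstack([a,b]))
s=cv2.imread("pics/side0.png")[:,:,::-1].copy();C=cam("side")
k=big(mask(s,(0,150,70),(6,255,255),(270,160,305,178)));print(cv2.boundingRect(k));show(ray(cv2.minAreaRect(k)[0],C,.094))
E
```

```text
(278, 164, 13, 10)
[0.6663 0.0697 0.094 ]
```

View pics/crop.png

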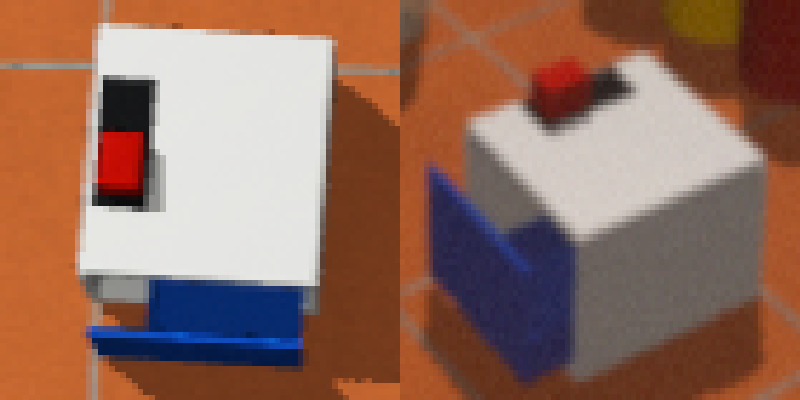

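The crop shows the key's top face centred at top-view pixel (241.3,167.7), at the front end of its black slot. That puts it at about (0.669, 0.077), and the caddy's yaw is about -2°.

```bash
python3 -m handwheel '[[-0.05,-0.011,0,0,0,0.02,0],[-0.05,-0.011,0,0,0,0,0],[-0.021,-0.01,0.02,0,0,0,0],[0,0,0.05,0,0,0,0],[0,0,0.05,0,0,0,0],[0,0,0,0,0,0,0],[0,0,0,0,0,0,0]]'
```

```text
t: 2.52
position: [0.6691, 0.0738, 0.1273]
ee_rot: [0.001, 0.02, 1.0, 0.0]
wrist_force: [0.1, 0.4, 0.3]
grip_width: -0.0002
gripper_force: 0.0
```

```bash
python3 -m handwheel '[[0,0.003,0.008,0,0,0,0],[0,0,0.007,0,0,0,0],[0,0,0.001,0,0,0,0],[0,0,0.001,0,0,0,0],[0,0,0.001,0,0,0,0],[0,0,0,0,0,0,0]]'
python3 -m handwheel '[[0,0,0.001,0,0,0,0],[0,0,0.001,0,0,0,0],[0,0,0,0,0,0,0]]'
```

```text
t: 3.28
position: [0.6684, 0.0765, 0.1072]
ee_rot: [-0.0, 0.019, 1.0, -0.0]
wrist_force: [0.2, 0.4, 0.5]
grip_width: 0.0001
gripper_force: 0.2
t: 3.65
position: [0.6685, 0.0765, 0.1053]
ee_rot: [0.0, 0.019, 1.0, -0.0]
wrist_force: [-0.9, -1.4, 2.8]
grip_width: 0.0
gripper_force: 1.5
```

```bash
python3 -m handwheel '[[0,0,0.001,0,0,0,0],[0,0,0.001,0,0,0,0],[0,0,0,0,0,0,0]]'
python3 - <<'E'
from h import *
im=ctrl.snapshot("top");cv2.imwrite("pics/t2.png",im[:,:,::-1])
m=mask(im,(105,120,40),(130,255,255),(220,170,290,260));print(cv2.boundingRect(m))
E
```

```text
t: 4.03
position: [0.6684, 0.0766, 0.1032]
ee_rot: [-0.0, 0.019, 1.0, -0.0]
wrist_force: [0.7, -1.2, 3.5]
grip_width: -0.0003
gripper_force: 1.9
(0, 0, 0, 0)
```

```bash
cat > chk.py <<'E'
from h import *
for n,roi in(("side",(200,150,345,240)),("top",(215,175,300,260))):
    m=mask(ctrl.snapshot(n),(105,120,30),(130,255,255),roi);print(n,cv2.boundingRect(m),cv2.countNonZero(m))
E
python3 chk.py; python3 -m handwheel '[[0,0,0.001,0,0,0,0],[0,0,0.001,0,0,0,0],[0,0,0,0,0,0,0]]';python3 chk.py
```

```text
side (230, 192, 56, 34) 1107
top (0, 0, 0, 0) 0
t: 4.55
position: [0.6684, 0.0766, 0.1012]
ee_rot: [-0.0, 0.019, 1.0, -0.0]
wrist_force: [0.5, -2.3, 5.0]
grip_width: 0.0002
gripper_force: 2.3
side (230, 192, 56, 35) 1115
top (0, 0, 0, 0) 0
```

The blue blob's left edge in the side view moved from about 257 px to 230 px, so the tray is out. Now I'll lift and go look at the scoop.

```bash
python3 -m handwheel '[[0,0,-0.03,0,0,0,0],[0,0,-0.05,0,0,0,0],[0,-0.05,-0.03,0,0,0,50],[0.01,-0.058,0,0,0,0,50],[0.01,-0.058,0,0,0,0,50],[0.01,-0.058,0,0,0,0,50],[0,-0.058,0,0,0,0,50],[0,-0.058,0,0,0,0,50],[0,0,0,0,0,0,50],[0,0,0,0,0,0,50]]'
python3 - <<'E'
from h import *
im=ctrl.snapshot("wrist");cv2.imwrite("pics/w3.png",im[:,:,::-1])
a=ctrl.snapshot("top");cv2.imwrite("pics/t3.png",a[:,:,::-1]);
E
python3 chk.py
```

```text
t: 5.9
position: [0.6253, -0.2611, 0.211]
ee_rot: [-0.0, 0.019, 1.0, 0.001]
wrist_force: [0.4, 0.8, -0.2]
grip_width: 0.0426
gripper_force: 0.0
side (230, 192, 55, 34) 1042
top (233, 189, 40, 43) 1172
```

View pics/w3.png

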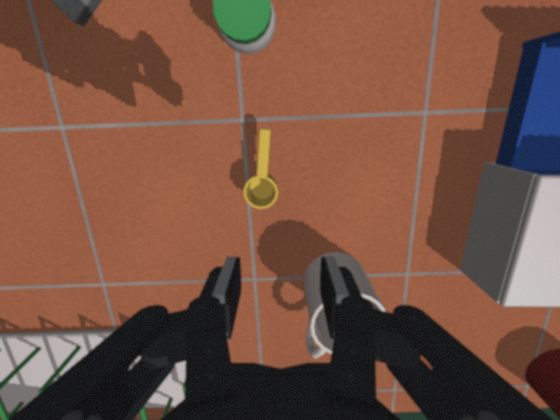

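The scoop shows clearly, with its bowl rim at (261,192) and handle end at (264,130). The pot is at (244,15) and the mug at (345,320), both clear of the grasp.

```bash
python3 - <<'E'
from h import *
im=cv2.imread("pics/w3.png")[:,:,::-1].copy();C=cam("wrist")
m=mask(im,(18,110,60),(38,255,255),(230,115,300,215));k=big(m)[:,0,:];print(k.min(0),k.max(0))
c=[]
for y in range(132,172,3):
    r=np.nonzero(m[y])[0];c.append(ray((r.mean(),y),C,.03))
c=np.array(c);f=np.polyfit(c[:,0],c[:,1],1);show("y=a x+b",f,c[0],c[-1])
tip=ray((264,k[:,1].min()),C,.03);bo=ray(((k[k[:,1]>180][:,0].min()+k[k[:,1]>180][:,0].max())/2,192),C,.03);show("tip",tip,"bowl",bo)
a=cv2.imread("pics/t3.png")[:,:,::-1].copy();C=cam("top")
b=mask(a,(105,100,30),(130,255,255),(220,180,290,245))
P=np.array([ray((x,np.nonzero(b[:,x])[0].max()),C,.005) for x in range(238,270,3)]);show("plate bottom outer",P[[0,-1]],np.polyfit(P[:,1],P[:,0],1))
for y in (200,205,210,215,220,226,228,230):
    r=np.nonzero(b[y])[0];show(y,[r.min(),r.max()],ray((r.min(),y),C,.03),ray((r.max(),y),C,.03))
s=ctrl.state();R=rotq(s["ee_rot"]);show(R)
E
```

```text
[243 128] [277 208]
y=a x+b [-0.13   -0.2011] [ 0.5623 -0.2742  0.03  ] [ 0.6022 -0.2795  0.03  ]
tip [ 0.5583 -0.2745  0.03  ] bowl [ 0.6251 -0.2824  0.03  ]
plate bottom outer [[ 0.492   0.0912  0.005 ]
 [ 0.4871 -0.0043  0.005 ]] [0.0566 0.4871]
200 [245 272] [0.5815 0.0697 0.03  ] [ 0.5828 -0.0156  0.03  ]
205 [245 271] [0.5655 0.0692 0.03  ] [ 0.5667 -0.0128  0.03  ]
210 [245 271] [0.5495 0.0688 0.03  ] [ 0.5508 -0.0131  0.03  ]
215 [244 271] [0.5335 0.0714 0.03  ] [ 0.5349 -0.0134  0.03  ]
220 [244 270] [0.5177 0.071  0.03  ] [ 0.519  -0.0106  0.03  ]
226 [233 270] [0.4982 0.1049 0.03  ] [ 0.5001 -0.0109  0.03  ]
228 [235 270] [0.492  0.0984 0.03  ] [ 0.4938 -0.011   0.03  ]
230 [247 270] [0.4863 0.0607 0.03  ] [ 0.4875 -0.0112  0.03  ]
[[-9.993e-01  3.730e-02 -0.000e+00]
 [ 3.730e-02  9.993e-01  2.000e-04]
 [ 0.000e+00  2.000e-04 -1.000e+00]]
```

```bash
python3 - <<'E'
import cv2
a=cv2.imread("pics/t3.png")[135:240,215:295];cv2.imwrite("pics/c3.png",cv2.resize(a,None,fx=5.5,fy=5.5,interpolation=cv2.INTER_NEAREST))
E
```

```text
(no output)
```

View pics/c3.png

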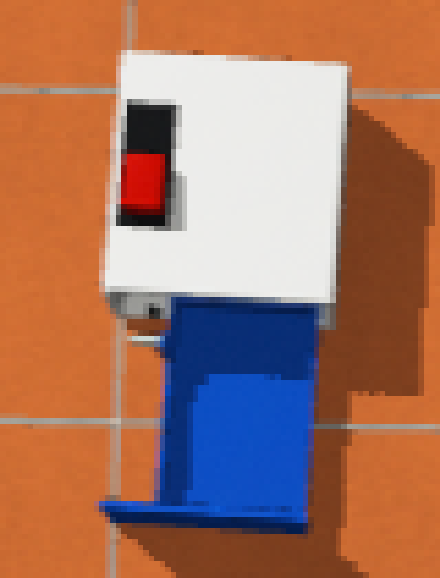

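The crop shows the key back up, the tray fully out, and the tray box at crop columns 160–318. That puts the tray floor centre at about (0.556, 0.028). The scoop's handle midpoint is (0.583, -0.278) at yaw -7.4°.

```bash
python3 -m handwheel '[[0.0416,-0.0185,0.01,0,0,0,50],[0,0,0.03,0,0,0.092,50],[0,0,0.05,0,0,0,50],[0,0,0.05,0,0,0,50],[0,0,0.03,0,0,0,50],[0,0,0,0,0,0,50],[0,0,0,0,0,0,50]]'
python3 - <<'E'
from h import *
im=ctrl.snapshot("wrist");cv2.imwrite("pics/w4.png",im[:,:,::-1])
E
```

```text
t: 6.98
position: [0.5837, -0.2788, 0.0429]
ee_rot: [0.001, 0.065, 0.998, -0.0]
wrist_force: [0.2, 0.6, 0.0]
grip_width: 0.0425
gripper_force: 0.0
```

View pics/w4.png

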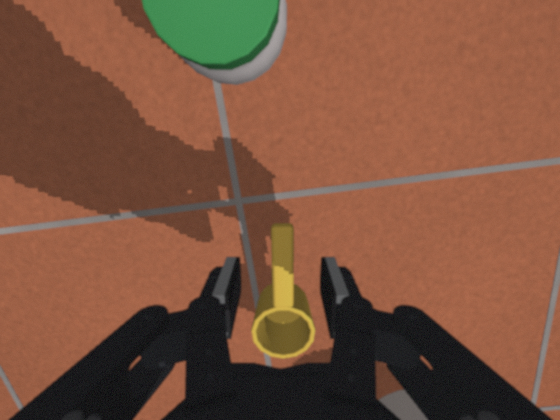

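The handle is centred and aligned at column 283, between fingers at 240 and 322. I'll go down and grip.

```bash
python3 -m handwheel '[[0,0,0.0105,0,0,0,50],[0,0,0.0105,0,0,0,50],[0,0,0,0,0,0,50],[0,0,0,0,0,0,0],[0,0,0,0,0,0,0],[0,0,0,0,0,0,0],[0,0,0,0,0,0,0],[0,0,0,0,0,0,0]]'
python3 -m handwheel '[[0,0,-0.02,0,0,0,0],[0,0,-0.05,0,0,0,0],[0,0,-0.05,0,0,0,0],[0,0,0,0,0,0,0],[0,0,0,0,0,0,0]]'
python3 - <<'E'
from h import *
im=ctrl.snapshot("wrist");cv2.imwrite("pics/w5.png",im[:,:,::-1])
E
```

```text
t: 8.02
position: [0.583, -0.2789, 0.0205]
ee_rot: [0.0, 0.065, 0.998, -0.0]
wrist_force: [-0.1, 0.5, 5.0]
grip_width: 0.011
gripper_force: 58.9
t: 8.65
position: [0.5828, -0.2787, 0.1407]
ee_rot: [0.0, 0.065, 0.998, -0.0]
wrist_force: [0.6, 0.2, -1.1]
grip_width: 0.0105
gripper_force: 58.5
```

View pics/w5.png

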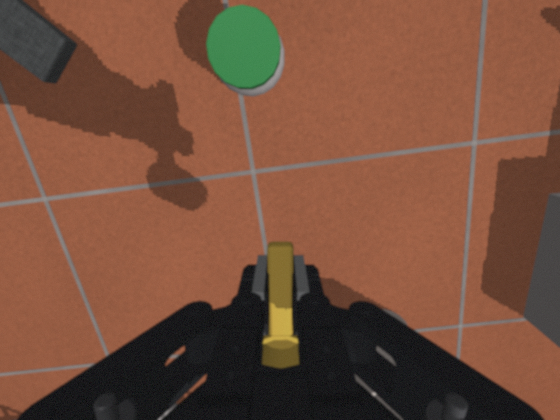

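The scoop is held. Its handle runs from (281,243) between the fingers, and the bowl is partly hidden behind them. I'll carry it over the tray and check its tilt from the side.

```bash
python3 -m handwheel '[[0.0156,0.0498,0,0,0,0,0],[0.0156,0.0498,0,0,0,0,0],[0.0156,0.0498,0,0,0,0,0],[0.0156,0.0498,0,0,0,0,0],[0.0156,0.0498,0,0,0,0,0],[0.0156,0.0498,0,0,0,0,0],[0,0,0,0,0,-0.09,0],[0,0,0,0,0,0,0],[0,0,0,0,0,0,0]]'
python3 - <<'E'
from h import *
im=ctrl.snapshot("side");cv2.imwrite("pics/s6.png",cv2.resize(im[110:250,190:370,::-1],None,fx=4,fy=4))
m=mask(im,(18,110,60),(38,255,255),(200,120,340,230));k=big(m);print(cv2.boundingRect(k))
C=cam("side");s=ctrl.state();R=rotq(s["ee_rot"]);g=s["position"]-np.array([0,0,-.005])
for d in((.025,0,0),(-.042,0,0),(-.042,0,.026),(-.061,0,-.004)): show(d,proj(g+R@np.array(d),C))
E
```

```text
t: 9.82
position: [0.5291, 0.0289, 0.14]
ee_rot: [-0.0, 0.022, 1.0, -0.0]
wrist_force: [-0.3, -1.0, -0.8]
grip_width: 0.0107
gripper_force: 58.6
(306, 131, 24, 31)
[0.025 0.    0.   ] [243.0844 173.9587]
[-0.042  0.     0.   ] [264.9464 167.5262]
[-0.042  0.     0.026] [265.0607 175.9934]
[-0.061  0.    -0.004] [270.9169 164.4531]
```

View pics/s6.png

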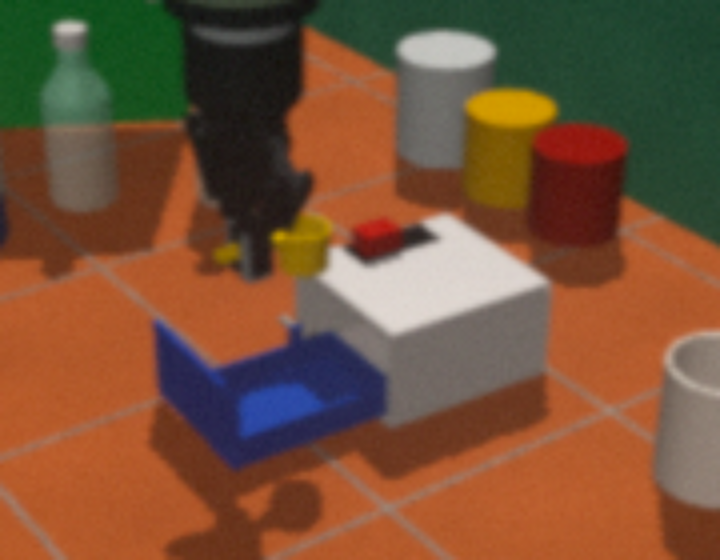

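The scoop hangs level over the tray: bowl at crop (304,245), handle left to (225,255). Lowering it now.

```bash
python3 -m handwheel '[[0,0,0.04,0,0,0,0],[0,0,0.04,0,0,0,0],[0,0,0.02,0,0,0,0],[0,0,0.006,0,0,0,0],[0,0,0,0,0,0,0],[0,0,0.001,0,0,0,0],[0,0,0.001,0,0,0,0],[0,0,0,0,0,0,0]]'
```

```text
t: 10.88
position: [0.5293, 0.0296, 0.0325]
ee_rot: [0.0, 0.02, 1.0, -0.0]
wrist_force: [0.8, 0.0, -0.6]
grip_width: 0.0105
gripper_force: 58.6
```

```bash
python3 -m handwheel '[[0,0,0.001,0,0,0,0],[0,0,0.0008,0,0,0,0],[0,0,0,0,0,0,0]]'
```

```text
t: 11.25
position: [0.5291, 0.0297, 0.0305]
ee_rot: [-0.0, 0.02, 1.0, -0.0]
wrist_force: [-2.1, -0.1, 2.6]
grip_width: 0.0107
gripper_force: 59.0
```

Contact at 2.6 N. I'll release, lift clear and look.

```bash
python3 -m handwheel '[[0,0,0,0,0,0,25],[0,0,0,0,0,0,32],[0,0,0,0,0,0,32],[0,0,-0.01,0,0,0,32],[0,0,-0.04,0,0,0,32],[0,0,-0.06,0,0,0,32],[0.055,0,0,0,0,0,0],[0.055,0,0,0,0,0,0],[0,0,0,0,0,0,0]]'
python3 - <<'E'
from h import *
im=ctrl.snapshot("side");w=ctrl.snapshot("wrist");a=ctrl.snapshot("top")
r=lambda i:cv2.resize(i,(400,400))
cv2.imwrite("pics/p7.png",np.hstack([r(im[150:250,210:310,::-1]),r(w[:,70:490,::-1])]));cv2.imwrite("pics/w7.png",w[:,:,::-1])
E
```

```text
t: 12.38
position: [0.4159, 0.034, 0.1415]
ee_rot: [-0.001, 0.02, 1.0, -0.0]
wrist_force: [1.2, 0.7, -0.2]
grip_width: 0.0
gripper_force: 0.0
```

View pics/p7.png

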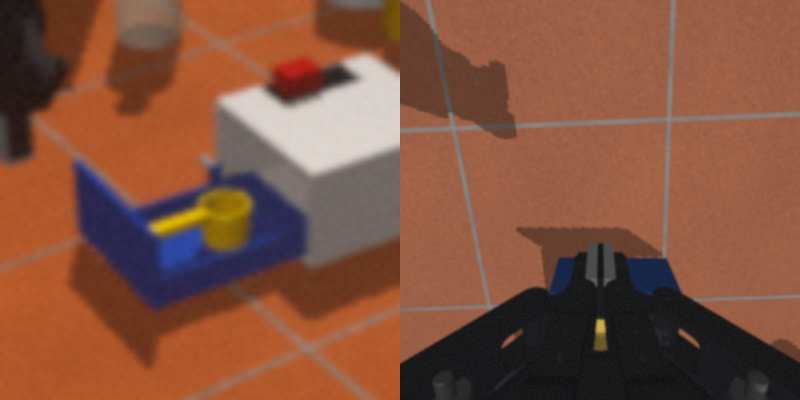

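The scoop stands upright in the tray, with its bowl at side-crop (228,220) and its handle toward the front plate. Next I'll lower the closed fingers in front of the plate.

```bash
python3 -m handwheel '[[0,0.012,0.03,0,0,0,0],[0,0,0.04,0,0,0,0],[0,0,0.021,0,0,0,0],[-0.025,0,0,0,0,0,0],[-0.02,0,0,0,0,0,0],[0,0,0,0,0,0,0],[-0.004,0,0,0,0,0,0],[-0.004,0,0,0,0,0,0],[-0.004,0,0,0,0,0,0],[0,0,0,0,0,0,0]]'
```

```text
t: 13.78
position: [0.4768, 0.0438, 0.0495]
ee_rot: [0.0, 0.02, 1.0, -0.0]
wrist_force: [0.3, -0.9, -0.6]
grip_width: 0.0002
gripper_force: 0.0
```

```bash
python3 -m handwheel '[[-0.003,0,0,0,0,0,0],[-0.003,0,0,0,0,0,0],[-0.003,0,0,0,0,0,0],[0,0,0,0,0,0,0]]'; python3 -m handwheel '[[-0.003,0,0,0,0,0,0],[-0.003,0,0,0,0,0,0],[-0.003,0,0,0,0,0,0],[-0.003,0,0,0,0,0,0],[-0.003,0,0,0,0,0,0],[-0.003,0,0,0,0,0,0],[0,0,0,0,0,0,0]]'
```

```text
t: 14.28
position: [0.4859, 0.0434, 0.0495]
ee_rot: [0.0, 0.02, 1.0, -0.0]
wrist_force: [-1.7, -0.3, 1.0]
grip_width: 0.0002
gripper_force: 0.9
t: 15.15
position: [0.5039, 0.0426, 0.0495]
ee_rot: [0.0, 0.021, 1.0, -0.0]
wrist_force: [-3.5, -1.6, 1.0]
grip_width: 0.0004
gripper_force: 1.2
```

```bash
python3 -m handwheel '[[-0.004,0,0,0,0,0,0],[-0.004,0,0,0,0,0,0],[-0.004,0,0,0,0,0,0],[-0.004,0,0,0,0,0,0],[-0.004,0,0,0,0,0,0],[-0.004,0,0,0,0,0,0],[-0.004,0,0,0,0,0,0],[-0.004,0,0,0,0,0,0],[-0.004,0,0,0,0,0,0],[-0.004,0,0,0,0,0,0],[-0.004,0,0,0,0,0,0],[0,0,0,0,0,0,0]]'
python3 -m handwheel '[[-0.004,0,0,0,0,0,0],[-0.004,0,0,0,0,0,0],[-0.003,0,0,0,0,0,0],[-0.003,0,0,0,0,0,0],[0,0,0,0,0,0,0]]'
python3 -m handwheel '[[-0.003,0,0,0,0,0,0],[-0.002,0,0,0,0,0,0],[0,0,0,0,0,0,0]]'
python3 - <<'E'
from h import *
im=ctrl.snapshot("side");cv2.imwrite("pics/s8.png",im[:,:,::-1])
k=big(mask(im,(0,150,70),(6,255,255),(270,150,315,180)));print(cv2.boundingRect(k))
a=ctrl.snapshot("top");print(cv2.boundingRect(mask(a,(0,150,90),(6,255,255),(225,140,250,185))))
E
```

```text
t: 16.65
position: [0.5478, 0.0407, 0.0494]
ee_rot: [-0.0, 0.021, 1.0, -0.0]
wrist_force: [-4.3, -3.3, 1.4]
grip_width: -0.0
gripper_force: 1.9
t: 17.27
position: [0.5615, 0.0401, 0.0495]
ee_rot: [-0.0, 0.02, 1.0, -0.0]
wrist_force: [-4.6, -3.1, 1.9]
grip_width: -0.0002
gripper_force: 2.4
t: 17.65
position: [0.5665, 0.04, 0.0495]
ee_rot: [-0.0, 0.02, 1.0, -0.0]
wrist_force: [-5.4, -2.8, 2.2]
grip_width: -0.0003
gripper_force: 2.5
(281, 163, 13, 10)
(237, 159, 8, 8)
```

```bash
cat > clk.py <<'E'
from h import *
import sys,os,json
s=ctrl.state();F=np.array(s["wrist_force"]);f=float(-F[0])
def row(im): 
    M=cv2.moments(mask(im,(0,150,90),(6,255,255),(225,135,252,185)),True);return M["m01"]/max(M["m00"],1)
if not os.path.exists("st"): print("rest row",row(cv2.imread("pics/t3.png")[:,:,::-1].copy()))
r=row(ctrl.snapshot("top"));p=json.load(open("st")) if os.path.exists("st") else [r,f]
show(s["position"][0],f,np.linalg.norm(F),r)
stop=r>p[0]+1.2 or f<p[1]-1.5 or f>12
json.dump([min(r,p[0]),f],open("st","w"));sys.exit(int(stop))
E
python3 clk.py && python3 -m handwheel '[[-0.001,0,0,0,0,0,0],[0,0,0,0,0,0,0]]' >/dev/null && python3 clk.py && python3 -m handwheel '[[-0.001,0,0,0,0,0,0],[0,0,0,0,0,0,0]]' >/dev/null && python3 clk.py && python3 -m handwheel '[[-0.001,0,0,0,0,0,0],[0,0,0,0,0,0,0]]' >/dev/null && python3 clk.py && python3 -m handwheel '[[-0.001,0,0,0,0,0,0],[0,0,0,0,0,0,0]]' >/dev/null && python3 clk.py
```

```text
rest row 167.44303797468353
0.5664 6.3246 7.0913 161.7111
0.5674 5.8736 6.9643 161.5814
0.5684 5.7233 6.7836 160.9783
0.5693 5.5487 6.5048 160.6444
0.5704 5.0957 6.1752 160.4286
```

```bash
python3 -m handwheel '[[-0.001,0,0,0,0,0,0],[0,0,0,0,0,0,0]]' >/dev/null && python3 clk.py && python3 -m handwheel '[[-0.001,0,0,0,0,0,0],[0,0,0,0,0,0,0]]' >/dev/null && python3 clk.py && python3 -m handwheel '[[-0.001,0,0,0,0,0,0],[0,0,0,0,0,0,0]]' >/dev/null && python3 clk.py && python3 -m handwheel '[[-0.001,0,0,0,0,0,0],[0,0,0,0,0,0,0]]' >/dev/null && python3 clk.py && python3 -m handwheel '[[-0.001,0,0,0,0,0,0],[0,0,0,0,0,0,0]]' >/dev/null && python3 clk.py && python3 -m handwheel '[[-0.001,0,0,0,0,0,0],[0,0,0,0,0,0,0]]' >/dev/null && python3 clk.py && python3 -m handwheel '[[-0.001,0,0,0,0,0,0],[0,0,0,0,0,0,0]]' >/dev/null && python3 clk.py && python3 -m handwheel '[[-0.001,0,0,0,0,0,0],[0,0,0,0,0,0,0]]' >/dev/null && python3 clk.py
```

```text
0.5713 4.3164 5.9637 159.8864
0.5723 6.3601 7.3869 159.5778
0.5733 5.7991 6.854 159.3333
0.5743 5.0339 6.7423 158.7561
0.5753 5.973 7.4592 158.3721
0.5763 5.3814 6.7634 158.122
0.5773 5.2798 7.2568 157.8974
0.5783 6.5054 7.3652 157.3721
```

```bash
python3 -m handwheel '[[-0.001,0,0,0,0,0,0],[0,0,0,0,0,0,0]]' >/dev/null && python3 clk.py && python3 -m handwheel '[[-0.001,0,0,0,0,0,0],[0,0,0,0,0,0,0]]' >/dev/null && python3 clk.py && python3 -m handwheel '[[-0.001,0,0,0,0,0,0],[0,0,0,0,0,0,0]]' >/dev/null && python3 clk.py && python3 -m handwheel '[[-0.001,0,0,0,0,0,0],[0,0,0,0,0,0,0]]' >/dev/null && python3 clk.py && python3 -m handwheel '[[-0.001,0,0,0,0,0,0],[0,0,0,0,0,0,0]]' >/dev/null && python3 clk.py && python3 -m handwheel '[[-0.001,0,0,0,0,0,0],[0,0,0,0,0,0,0]]' >/dev/null && python3 clk.py && python3 -m handwheel '[[-0.001,0,0,0,0,0,0],[0,0,0,0,0,0,0]]' >/dev/null && python3 clk.py && python3 -m handwheel '[[-0.001,0,0,0,0,0,0],[0,0,0,0,0,0,0]]' >/dev/null && python3 clk.py
```

```text
0.5792 6.3356 7.6885 157.325
0.5802 7.5066 8.6747 157.0833
0.5811 7.2137 8.7107 157.1
0.582 7.5395 9.4652 156.8889
0.583 7.9904 9.5853 156.8261
0.584 7.6936 10.2162 156.7059
0.5852 7.9624 9.272 156.6
0.5863 6.1346 7.2241 0.0
```

```bash
python3 - <<'E'
from h import *
im=ctrl.snapshot("side");a=ctrl.snapshot("top");r=lambda i:cv2.resize(i,(400,400))
cv2.imwrite("pics/p9.png",np.hstack([r(im[140:230,240:330,::-1]),r(a[130:230,210:310,::-1])]))
E
```

```text
(no output)
```

View pics/p9.png

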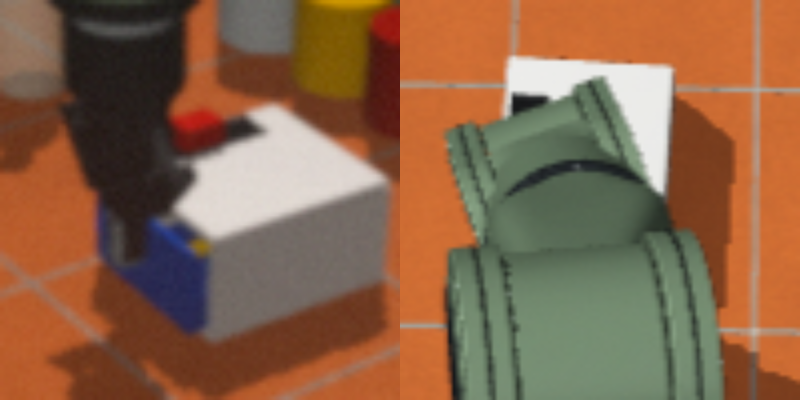

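The side view shows the key snapped up and back to the front of its slot, so the catch has clicked. The force also fell from 8 to 6 N. I'll back off gently and check by numbers only.

```bash
python3 -m handwheel '[[0.004,0,0,0,0,0,0],[0.006,0,0,0,0,0,0],[0.008,0,0,0,0,0,0],[0.015,0,0,0,0,0,0],[0.04,0,0,0,0,0,0],[0.05,0,0,0,0,0,0],[0.02,0,-0.05,0,0,0,0],[0,0,-0.05,0,0,0,0],[0,0.05,-0.03,0,0,0,0],[0,0.05,0,0,0,0,0],[0,0.05,0,0,0,0,0],[0,0,0,0,0,0,0]]'
cat > fin.py <<'E'
from h import *
import os
for n,o,rois in(("side","pics/side0.png",((200,150,345,240),(255,150,315,182),(240,160,345,235),(285,260,320,305),(350,190,400,240))),("top","pics/top0.png",((215,175,300,260),(225,135,252,185),(215,140,290,245),(340,225,380,260),(310,125,350,170)))):
    A=cv2.imread(o)[:,:,::-1].copy();B=ctrl.snapshot(n)
    for nm,im in(("before",A),("now",B)):
        bb=lambda lo,hi,r:cv2.boundingRect(mask(im,lo,hi,r))
        print(n,nm,"tray",bb((105,120,30),(130,255,255),rois[0]),"key",bb((0,150,90),(5,255,255),rois[1]),"scoop",bb((20,130,90),(35,255,255),rois[2]),"pot",bb((45,100,60),(80,255,255),rois[3]),"mug",bb((0,0,150),(180,60,255),rois[4]))
    d=(cv2.absdiff(A,B).max(2)>60).astype(np.uint8)
    print("diff blobs",[cv2.boundingRect(c) for c in cv2.findContours(d,0,2)[0] if cv2.contourArea(c)>25])
E
python3 fin.py
```

```text
t: 25.4
position: [0.4495, 0.1992, 0.1796]
ee_rot: [0.001, 0.018, 1.0, 0.001]
wrist_force: [-1.1, -1.3, 0.2]
grip_width: 0.0003
gripper_force: 0.0
side before tray (257, 183, 29, 32) key (278, 165, 13, 8) scoop (311, 160, 10, 1) pot (294, 270, 22, 20) mug (357, 193, 38, 29)
side now tray (257, 183, 28, 33) key (278, 165, 13, 9) scoop (278, 160, 43, 39) pot (294, 270, 22, 20) mug (357, 193, 38, 30)
diff blobs [(36, 395, 18, 25), (49, 362, 17, 34), (335, 266, 30, 13), (335, 255, 18, 9), (52, 230, 145, 190), (74, 205, 6, 27), (0, 157, 20, 24), (21, 154, 9, 20), (54, 133, 23, 70), (24, 127, 11, 11), (180, 116, 8, 10), (44, 101, 29, 27), (37, 34, 8, 7), (0, 33, 12, 16), (25, 29, 12, 12), (36, 21, 8, 11), (0, 18, 18, 12), (150, 0, 61, 62), (140, 0, 40, 31), (80, 0, 34, 84)]
top before tray (236, 189, 37, 15) key (237, 163, 8, 10) scoop (0, 0, 0, 0) pot (351, 233, 17, 16) mug (310, 127, 34, 29)
top now tray (236, 189, 37, 15) key (237, 163, 8, 10) scoop (257, 189, 4, 8) pot (351, 233, 17, 16) mug (310, 127, 34, 29)
diff blobs [(268, 405, 9, 9), (317, 398, 22, 13), (262, 393, 18, 14), (236, 267, 178, 153), (0, 189, 262, 231), (350, 183, 16, 33)]
```

```bash
python3 -m handwheel '[[0,-0.05,-0.02,0,0,0,0],[0,-0.05,-0.03,0,0,0,0],[0,-0.05,-0.03,0,0,0,0],[0,0,0,0,0,0,0],[0,0,0,0,0,0,0]]'
python3 fin.py | grep -v before; python3 - <<'E'
from h import *
for n,o,r in(("side","pics/side0.png",(150,110,265,178)),("top","pics/top0.png",(95,140,180,255))):
    A=cv2.imread(o)[:,:,::-1].copy();B=ctrl.snapshot(n)
    for im in(A,B): print(n,[cv2.boundingRect(mask(im,*m,r)) for m in(((20,150,120),(35,255,255)),((105,110,40),(130,255,255)),((0,0,170),(180,50,255)))])
E
```

```text
t: 26.12
position: [0.4437, 0.0449, 0.2594]
ee_rot: [0.0, 0.021, 1.0, 0.0]
wrist_force: [-0.2, 0.1, -0.2]
grip_width: -0.0003
gripper_force: 0.0
side now tray (257, 183, 28, 32) key (278, 165, 13, 9) scoop (278, 160, 43, 39) pot (294, 270, 22, 20) mug (357, 193, 38, 30)
diff blobs [(35, 397, 15, 23), (49, 377, 8, 20), (120, 274, 106, 146), (335, 267, 30, 12), (335, 255, 18, 9), (0, 162, 18, 16), (57, 159, 21, 65), (54, 135, 13, 21), (205, 114, 8, 8), (44, 101, 30, 27), (200, 70, 17, 4), (76, 52, 12, 51), (188, 41, 27, 14), (36, 30, 10, 12), (163, 0, 54, 28), (80, 0, 15, 33)]
top now tray (253, 189, 20, 15) key (237, 163, 8, 10) scoop (257, 189, 4, 8) pot (351, 233, 17, 16) mug (310, 127, 34, 29)
diff blobs [(336, 413, 17, 7), (326, 406, 14, 6), (247, 393, 33, 20), (247, 386, 38, 22), (300, 284, 145, 136), (0, 284, 299, 136), (203, 188, 96, 181), (350, 183, 16, 33)]
side [(150, 115, 100, 16), (154, 130, 33, 46), (151, 116, 59, 13)]
side [(150, 115, 100, 16), (154, 130, 33, 46), (151, 117, 35, 12)]
top [(109, 145, 44, 108), (126, 218, 25, 35), (97, 150, 81, 100)]
top [(109, 145, 44, 108), (126, 219, 25, 34), (97, 150, 81, 100)]
```

Everything else is unmoved, the tray is holding shut, and the scoop is inside it.

```bash
python3 -c "
from bench import ctrl
print(ctrl.sign_off())"
```

```text
the job is handed in; nothing more can be done
None
```

I pressed the red key until the tray popped out, stood the scoop in the tray, and pushed the tray until it clicked; it was holding shut with nothing else moved when I handed in at about 26 s, though I viewed 11 pictures, one over the limit of 10.

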